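# Call the next customer

## Robot

A 6-joint arm with a two-finger parallel gripper is mounted at the origin on a cart in front of the work surface, level with it; the furniture and walls round the work are solid. World frame = base frame: x ahead of the robot, y to its left, z up, the work surface at z = 0. Lengths are in m, angles in rad, forces in N, time in s.
With the tool pointing down it reaches from about 0.275 to 0.775 m from the base axis. Payload 14.6 kg.
Tool frame: the origin (TCP) lies midway between the tips of the shut fingers; the grasp point (between the pads) lies 19 mm behind it; z points along the fingers, y is the line along which they close (so a half turn about z gives the same grasp; the last joint's range is limited). The gripper opens to 85 mm and grips with 20 to 120 N. Pads are 22 mm wide; open, the fingers measure 114 mm over their backs; the gripper's body (76 mm by 85 mm) begins 54 mm behind the grasp point. The pads swing forward as they close: fully open they stand 13 mm farther back than shut.
Start: joints at [-1.443, 0.263, -0.048, 1.259, 0, 1.415], TCP at [0.146, -0.504, 0.207] pointing down, gripper open.
Joint ranges: [-2.65, 2.65], [-0.89, 1.7], [-1.18, 1.37], [-2.13, 2.11], [-1.35, 1.29], [-3.14, 3.14]. Speed limits (rad/s): [1.89, 1.89, 2.57, 2.79, 3.14, 3.14].

## Interface

Orientations are given as a 3x3 rotation matrix whose columns are the frame's x, y, z axes.
In Python, from rig import get_state, camera, close_job gives the robot as it stands.
- The arm moves only by the tool move_arm, never from a script. Its argument "rows" is a list of rows, each an object with "fingers": the finger opening in mm, from 0 to 85.4; "slide": the shift along the tool's x, y, z in mm, a list of three; "rotation": the turn, a rotation vector about the tool's x, y, z in degrees, a list of three. A call has 1 to 12 rows; each row shifts and turns the commanded pose from where the row before left it, along the tool's axes as they then stand; what a row does not reach is not made up. A row lasts 1/10 s, in which the tool goes at most 50 mm and 8.59 degrees, less where a joint would pass 70% of its speed; a pose out of reach is approached as far as the arm can. A call with a gripper value outside its range is refused whole. The fingers move at their own pace and stop on an object; "newtons" is the grip in N (left out, the last holds). Time passes only in rows, so rows that do not move let the fingers close. It gives the time, the measured TCP pose, the force, the opening and the grip force at its end, in the units of the state.
- get_state(): the state, without advancing time (a new reading comes with each control period).
- camera(name): name is "scene" or "top" or "wrist"; returns a dict with "color" (480x640x3 uint8, blue, green, red), "camera_matrix" (3x3 intrinsics, pixels), "k1" (the pictures are not rectified: a ray, as slopes to the right and down, at radius r is drawn at 1 + k1 r^2 times it, then the intrinsics apply), "extrinsics" (4x4, takes a point from camera to world coordinates); the wrist camera has in their place "hand_eye" (4x4, takes a point from camera to tool coordinates, whose origin is the TCP and whose axes are the flange's). Camera axes: x right, y down, z forward; pixel columns grow to the right and rows downward; lengths in m; the calibration is good to about 2 mm. A picture is of the moment at which its call begins: read the wrist's pose just before it. There is no depth.
- close_job(): hands the job in; it is judged then, once.
The state is a dict: "t": time; "joints": joint angles; "joint_velocities": joint speeds; "effort": joint torques, N m; "ee_pos": TCP position; "eef_rot": TCP orientation; "contact_force": force on the tool from outside, world axes, zero at the start; "wrist_torque": the same for the moment, N m; "width": finger opening in m; "grasp_force": force on a finger pad.
Only numpy, scipy, OpenCV 4.12 (cv2) and the standard library are available. Lean on these libraries where they do the work, as an engineer would, in place of code of your own. Each camera call takes 0.05 s, during which the arm holds its last target. There are 200 camera calls.

## Task

Call customer four: with a fingertip, flick the right-hand wheel of the now-serving counter forward (its top away from you), click by click, until exactly four pips show above its brass pointer, and only then press the button of the counter bell down to ring it. Do not turn the left-hand wheel, and leave the bell standing where it is: it is only pressed, nothing is picked up, and the other things on the counter stay undisturbed. Finish with the hand clear.

Things in the scene. Friction and masses are not known exactly. Their poses are not given: they have to be found in the camera images.
- counter_unit: the now-serving counter: dark wooden console, 62 mm high, on a 150 (x) by 210 mm (y) plate, screwed down. Origin: centre of its underside; x points away from the robot, y left, z up. Two like white click wheels stand half out of its top: left at y = +40 mm, right at y = -40 mm, axles level along y, 55 mm up. On the robot's side of each, at x = -43 mm, is a lip 77 mm high with a brass pointer
- right_wheel_axle (a point): fixed centre of the right wheel, on its axle. Wheel 32 mm wide along y; six radial paddles every 60 degrees, 4 to 6 mm thick, tips 42 mm from the axle, on a hexagonal hub 22 mm from axle to flat. Flats carry 1 to 6 black pips. At rest one paddle stands upright (tip 97 mm above the counter); the flat just on the robot's side of it, facing up and to the robot, is the number shown
- left_wheel_axle (a point): fixed centre of the left wheel, on its axle, 80 mm left of the right one; same wheel
- right_wheel (a joint): angle, rad; grows as the wheel's top moves along the console's +x (forward). A click is 1.047 (60 degrees); one pip shown = 0, two = 1.047, three = 2.094, four = 3.142; stops just before one and past six. About 4 N at the tip of the upright paddle turns it; leaned past 30 degrees (better 40) and let go, it springs to within 0.1 of the next click, else back. Starts at one, two or three pips
- left_wheel (a joint): angle of the left wheel in rad, read the same way; it shows two pips (1.047)
- service_bell: counter bell, loose on the counter: chromed dome on a black base, 80 mm across, 58 mm high, with a small press button on top. Origin: centre of its underside, z up. On the left or on the right of the console
- service_bell_button (a joint): travel of the bell's button in m: 0 up, 0.004 fully down; pressed straight down in the middle of the bell, its top 58 mm above the counter, springs back; 16 mm across, pressed with about 5 N
- muffin: bystander, loose: muffin in a paper case, 85 mm across, 73 mm high; origin at the centre of its underside
- till_roll: bystander, loose: white paper till roll standing on end, 53 mm across, 57 mm high; origin at the centre of its underside
- honey_jar: bystander, loose: lidded glass jar, 66 mm across, 84 mm high; origin at the centre of its underside
- espresso_cup: bystander, loose: small mug with a handle, 60 x 87 mm, 56 mm high; origin at the centre of its underside
- salt_shaker: bystander, loose: shaker, 44 mm across, 90 mm high; origin at the centre of its underside
- date_stamp: bystander, loose: hand stamp with a turned wooden handle, 24 x 45 mm, 69 mm high; origin at the centre of its underside
Things that resemble listed ones, but are neither listed nor needed, are in the scene too. What is shaped like the service_bell but blue or pink is not meant.

How it is judged:
By the outcome, as a careful person would: the job done as asked, in the order asked, and still so for the second after the job is handed in, with the robot touching nothing.
It also fails if it takes over 58 s, if anything falls off the work surface, if the arm or the gripper's body presses on something with over 40 N, if the wrist force passes 120 N, or if a joint passes its speed limit or range.

## Working session

There is one attempt and no reset: what is moved stays moved. The work goes in short steps, Python scripts to look and compute and a tool call to move; the robot and the scene stay as the last step left them, time stands still between calls to the robot, and variables do not carry over. Pictures are saved under pics/ and viewed, at most 10 in all, crops included, and the job is handed in when it is done.

Besides the shell and the picture viewer there is one more tool, called after "Call:" as a command line: name --argument value ..., lists and objects as JSON in quotes. move_arm: Moves the arm, as the interface text tells. Its arguments: {"type":"object","properties":{"rows":{"type":"array"},"newtons":{"type":"number"}},"required":["rows"]}

```bash
mkdir -p pics; cat > h.py <<'E'
import numpy as np, cv2
from rig import get_state, camera, close_job
def ray(c,u,v,E=None):
    K=c["camera_matrix"];x=np.array([(u-K[0][2])/K[0][0],(v-K[1][2])/K[1][1]])
    s=x.copy()
    for _ in range(20): s=x/(1+c["k1"]*(s@s))
    E=np.array(c["extrinsics"]) if E is None else E
    d=E[:3,:3]@np.array([s[0],s[1],1]); return E[:3,3],d/np.linalg.norm(d)
def plane(c,u,v,z,E=None):
    o,d=ray(c,u,v,E); return o+d*(z-o[2])/d[2]
def proj(c,p,E=None):
    E=np.array(c["extrinsics"]) if E is None else E
    q=np.linalg.inv(E)@np.append(p,1); s=q[:2]/q[2]; s=s*(1+c["k1"]*(s@s)); K=c["camera_matrix"]
    return np.array([K[0][0]*s[0]+K[0][2],K[1][1]*s[1]+K[1][2]])
def wristE(c,s):
    T=np.eye(4);T[:3,:3]=s["eef_rot"];T[:3,3]=s["ee_pos"];return T@np.array(c["hand_eye"])
E
python3 - <<'E'
from h import *
import pickle
s=get_state();print(s["t"],s["ee_pos"],np.round(s["eef_rot"],3),s["width"],s["contact_force"])
for n in("scene","top"):
    c=camera(n);pickle.dump(c,open(n+".pkl","wb"));cv2.imwrite(f"pics/{n}0.png",c["color"]);print(n,c["k1"],np.round(c["extrinsics"],3))
E
```

```text
0.0 [ 0.14644159 -0.50384702  0.20692607] [[ 0.96   0.279 -0.   ]
 [ 0.279 -0.96   0.001]
 [ 0.    -0.001 -1.   ]] 0.08563701952912091 [-0.13099677 -0.13982432 -0.16290307]
scene -0.10735835563609275 [[-0.592 -0.384  0.709 -0.115]
 [-0.806  0.308 -0.506  0.513]
 [-0.024 -0.871 -0.492  0.509]
 [ 0.     0.     0.     1.   ]]
top -0.07490682287095439 [[-0.024 -0.985  0.169  0.332]
 [-1.     0.021 -0.02   0.062]
 [ 0.016 -0.169 -0.985  1.287]
 [ 0.     0.     0.     1.   ]]
```

View pics/scene0.png

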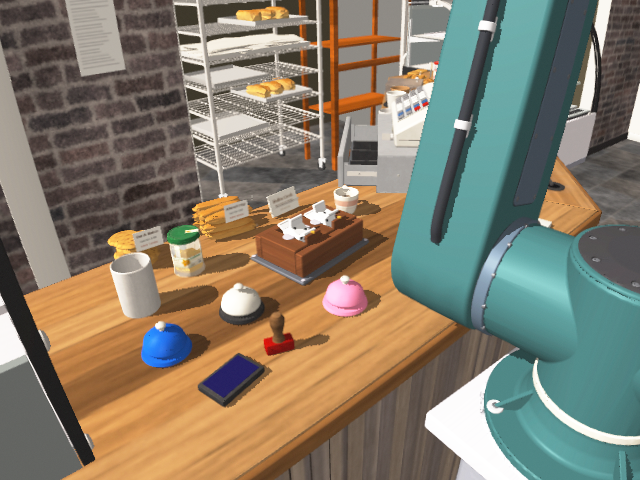

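View pics/top0.png

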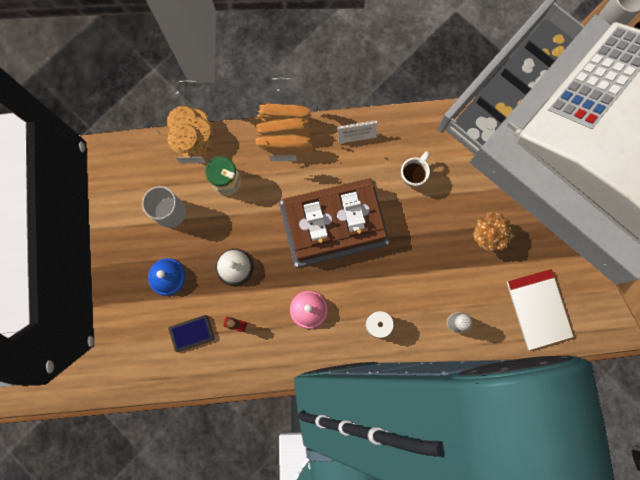

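The top picture shows the console at about (335,222), with the left wheel at (315,221) and the right wheel at (353,212). Bell candidates are chrome on a black base at (234,266), blue at (166,277) and pink at (309,310). I choose the chrome one, and one close crop will check it.

```bash
python3 - <<'E'
from h import *
import pickle
c=pickle.load(open("top.pkl","rb"));s=pickle.load(open("scene.pkl","rb"))
a=cv2.resize(c["color"][165:295,205:405],None,fx=4,fy=4,interpolation=cv2.INTER_CUBIC)[:, :800]
cv2.imwrite("pics/c1.png",a)
for n,p,z in[("bell",(234,266),.03),("R",(353,212),.08),("L",(315,221),.08)]:print(n,plane(c,*p,z))
print(plane(s,345,193,.0),plane(s,241,290,.058))
E
```

```text
bell [0.49610977 0.24565859 0.03      ]
R [ 0.59462218 -0.00237274  0.08      ]
L [0.5776359  0.07501056 0.08      ]
[ 0.77745194 -0.20705442  0.        ] [0.47915808 0.25409249 0.058     ]
```

View pics/c1.png

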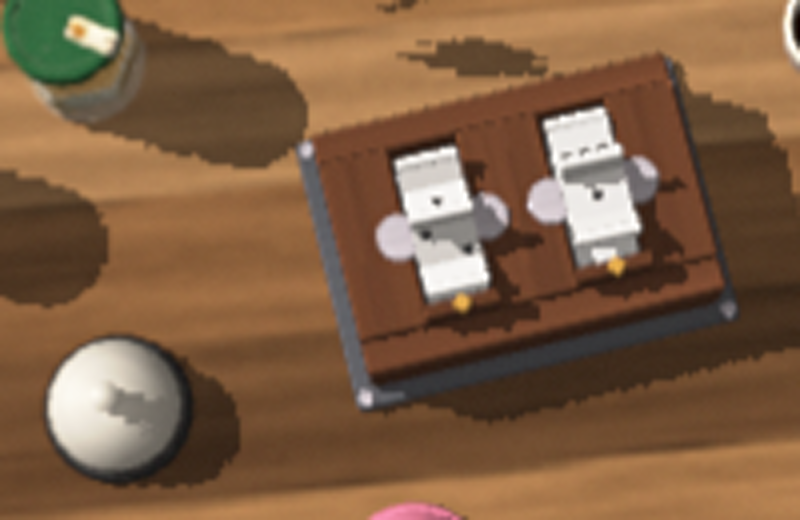

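The crop confirms the chrome dome on a black base. In crop pixels the right wheel shows one pip at (597,195) on the robot's side of its upright paddle, with a row of pips behind it. The left wheel shows two, and the pointers are at (461,302) and (616,266). Next I work out the console pose.

```bash
python3 - <<'E'
from h import *
import pickle
c=pickle.load(open("top.pkl","rb"))
P=lambda u,v,z:plane(c,205+u/4,165+v/4,z)
fl,fr,bl,br=P(366,400,.006),P(732,310,.006),P(304,147,.006),P(672,68,.006)
print("corners",fl,fr,bl,br,"sizes",*[np.linalg.norm(a-b) for a,b in((fl,fr),(bl,br),(fl,bl),(fr,br))])
pl,pr=P(461,302,.077),P(616,266,.077);print("ptr",pl,pr,np.linalg.norm(pl-pr))
y=pl-pr;yaw=np.arctan2(-y[0],y[1]);y2=fl-fr;yaw2=np.arctan2(-y2[0],y2[1]);x=bl-fl;print("yaw",np.degrees([yaw,yaw2,np.arctan2(x[1],x[0])]))
ctr=(fl+fr+bl+br)/4;a=yaw2;X=np.array([np.cos(a),np.sin(a),0]);Y=np.array([-np.sin(a),np.cos(a),0])
print("ctr",ctr,"axleR",ctr-.04*Y,"from ptr",pr+.043*X,"paddle top", P(597,160,.097))
g=cv2.cvtColor(c["color"],cv2.COLOR_BGR2GRAY)
m=(cv2.cvtColor(c["color"],cv2.COLOR_BGR2HSV)[...,1]<45).astype(np.uint8);m[:,:210]=0;m[:,260:]=0;m[:240]=0;m[295:]=0
M=cv2.moments(m,True);u,v=M["m10"]/M["m00"],M["m01"]/M["m00"];print("bell px",u,v,M["m00"],plane(c,u,v,.03),"btn",P(108,398,.058))
print(np.round(camera("wrist")["hand_eye"],3))
E
```

```text
corners [0.49851395 0.11678338 0.006     ] [ 0.54256989 -0.07919684  0.006     ] [0.63662149 0.14826663 0.006     ] [ 0.67653814 -0.05186089  0.006     ] sizes 0.2008710373186635 0.20406950691135547 0.14165058893906765 0.13672872993016658
ptr [0.53795093 0.06523706 0.077     ] [ 0.55470759 -0.01346764  0.077     ] 0.08046872112247826
yaw [12.01912356 12.66936302 12.8418041 ]
ctr [0.58856087 0.03349807 0.006     ] axleR [ 0.59733385 -0.00552801  0.006     ] from ptr [ 0.59666062 -0.00403669  0.077     ] paddle top [ 0.6052118  -0.00439775  0.097     ]
bell px 234.2167487684729 266.91822660098524 1015.0 [0.49417786 0.24520355 0.03      ] btn [0.49560883 0.24565212 0.058     ]
[[-0.    -0.946 -0.326  0.084]
 [ 1.    -0.     0.    -0.001]
 [-0.    -0.326  0.946 -0.167]
 [ 0.     0.     0.     1.   ]]
```

Call:
move_arm --rows '[{"fingers": 0, "slide": [20, -15, 0], "rotation": [0, 0, 0]}, {"fingers": 0, "slide": [39, -30, 0], "rotation": [0, 0, 0]}, {"fingers": 0, "slide": [39, -30, 0], "rotation": [0, 0, 0]}, {"fingers": 0, "slide": [39, -30, 0], "rotation": [0, 0, 0]}, {"fingers": 0, "slide": [39, -30, 0], "rotation": [0, 0, 0]}, {"fingers": 0, "slide": [39, -30, 0], "rotation": [0, 0, 0]}, {"fingers": 0, "slide": [39, -30, 0], "rotation": [0, 0, 0]}, {"fingers": 0, "slide": [39, -30, 0], "rotation": [0, 0, 0]}, {"fingers": 0, "slide": [39, -30, 0], "rotation": [0, 0, 0]}, {"fingers": 0, "slide": [39, -30, 0], "rotation": [0, 0, 0]}, {"fingers": 0, "slide": [39, -30, 0], "rotation": [0, 0, 0]}, {"fingers": 0, "slide": [20, -15, 0], "rotation": [0, 0, 3.7]}]'

```text
t: 1.35
ee_pos: [0.4686, -0.0643, 0.2072]
eef_rot: [[0.976, 0.219, 0.0], [0.219, -0.976, 0.0], [0.0, -0.0, -1.0]]
contact_force: [-0.1, -1.1, 0.4]
width: -0.0001
grasp_force: 0.0
```

Call:
move_arm --rows '[{"fingers": 0, "slide": [0, 0, 0], "rotation": [0, 0, 0]}, {"fingers": 0, "slide": [0, 0, 0], "rotation": [0, 0, 0]}, {"fingers": 0, "slide": [0, 0, 0], "rotation": [0, 0, 0]}]'

```text
t: 1.65
ee_pos: [0.4669, -0.0678, 0.2073]
eef_rot: [[0.976, 0.216, -0.0], [0.216, -0.976, -0.0], [-0.0, -0.0, -1.0]]
contact_force: [-0.2, -1.1, 0.1]
width: 0.0002
grasp_force: 0.0
```

```bash
python3 - <<'E'
from h import *
import pickle
s=get_state();c=camera("wrist");pickle.dump((s,c),open("w1.pkl","wb"));cv2.imwrite("pics/w1.png",c["color"])
print(s["ee_pos"],np.round(s["eef_rot"],3),s["width"],s["t"])
E=wristE(c,s)
for p in((.597,-.005,.097),(.597,-.005,.055),(.555,-.0135,.077)):print(p,proj(c,p,E))
E
```

```text
[ 0.46687216 -0.0678427   0.20732746] [[ 0.976  0.216 -0.   ]
 [ 0.216 -0.976 -0.   ]
 [-0.    -0.    -1.   ]] 0.000245697603868973 1.65
(0.597, -0.005, 0.097) [275.54232591  37.92301672]
(0.597, -0.005, 0.055) [281.86092822  49.4029839 ]
(0.555, -0.0135, 0.077) [279.83120393 102.8998308 ]
```

View pics/w1.png

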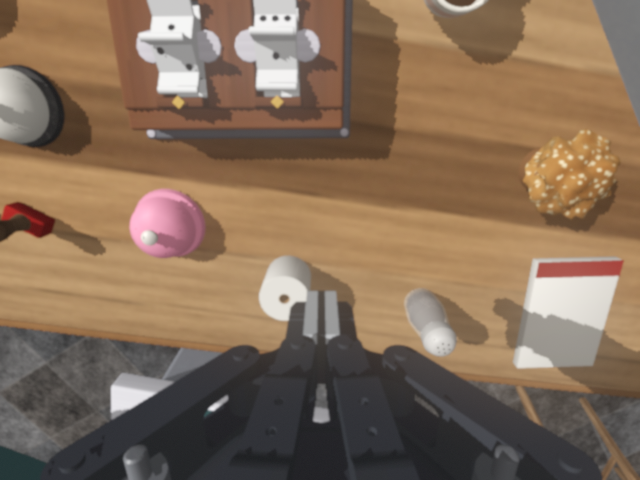

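The wrist view shows the right wheel at (275,50) with one pip at (276,57) facing the robot and six behind it. Its pointer at (277,101) is within 2 mm of my estimate, so three clicks are needed. I go above the slot in front of the upright paddle.

Call:
move_arm --rows '[{"fingers": 0, "slide": [20, -6, 12], "rotation": [0, 0, 0]}, {"fingers": 0, "slide": [32, -9, 20], "rotation": [0, 0, 0]}, {"fingers": 0, "slide": [32, -9, 20], "rotation": [0, 0, 0]}, {"fingers": 0, "slide": [25, -6, 15], "rotation": [0, 0, 0]}, {"fingers": 0, "slide": [15, -4, 9], "rotation": [0, 0, 0]}, {"fingers": 0, "slide": [0, 0, 0], "rotation": [0, 0, 0]}, {"fingers": 0, "slide": [0, 0, 0], "rotation": [0, 0, 0]}, {"fingers": 0, "slide": [0, 0, 0], "rotation": [0, 0, 0]}]'

```text
t: 2.5
ee_pos: [0.5805, -0.008, 0.1324]
eef_rot: [[0.976, 0.216, 0.001], [0.216, -0.976, -0.0], [0.001, 0.0, -1.0]]
contact_force: [-0.1, -0.7, 0.1]
width: -0.0004
grasp_force: 0.0
```

```bash
python3 - <<'E'
from h import *
s=get_state();c=camera("wrist");E=wristE(c,s)
im=c["color"];p=proj(c,(.597,-.004,.097),E);q=proj(c,s["ee_pos"],E);print(s["ee_pos"],p,q)
a=np.clip(((p+q)/2).astype(int)-[130,110],0,[380,260]);print(a)
cv2.imwrite("pics/w2.png",cv2.resize(im[a[1]:a[1]+220,a[0]:a[0]+260],None,fx=2.5,fy=2.5))
E
```

```text
[ 0.58049545 -0.00799848  0.13237027] [321.29599558 234.10966745] [322.02834524 284.25690487]
[191 149]
```

View pics/w2.png

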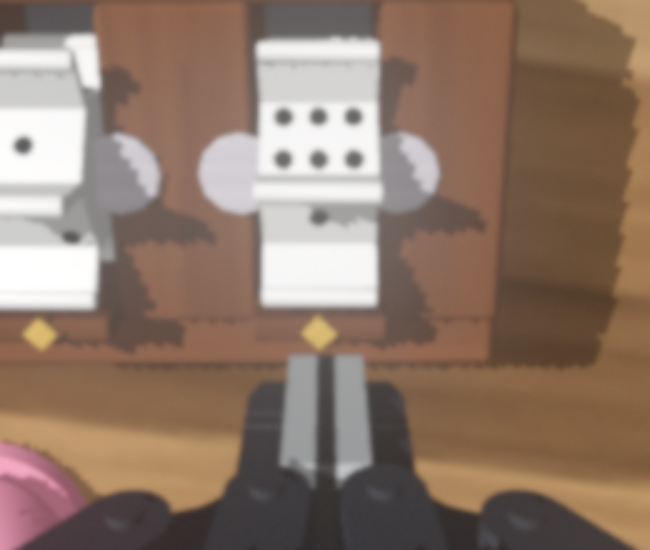

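```bash
python3 - <<'E'
from h import *
s=get_state();c=camera("wrist");E=wristE(c,s)
R=np.array(s["eef_rot"])
for n,u,v,z in(("ptr",318.2,282.2,.077),("ptr+",318.2,282.2,.081),("pad",318.2,225,.097),("frontpad",318.2,266,.077),("backpad",318.2,169,.077)):
    p=plane(c,u,v,z,E);print(n,p,"rel tool mm",1e3*(R.T@(p-s["ee_pos"])))
E
```

```text
ptr [ 0.5544799  -0.01111145  0.077     ] rel tool mm [-26.26581686  -2.55944697  55.38338036]
ptr+ [ 0.55642168 -0.01071615  0.081     ] rel tool mm [-24.2803744   -2.52458191  51.38543468]
pad [ 0.60250793 -0.00077884  0.097     ] rel tool mm [22.88088647 -2.27907921 35.43399049]
frontpad [ 0.56691439 -0.00840009  0.077     ] rel tool mm [-13.5392007   -2.52485407  55.39647018]
backpad [0.63343373 0.00610735 0.077     ] rel tool mm [54.54346802 -2.3425366  55.46649449]
```

Call:
move_arm --rows '[{"fingers": 0, "slide": [2, -2.3, 15], "rotation": [0, 0, 0]}, {"fingers": 0, "slide": [0, 0, 20], "rotation": [0, 0, 0]}, {"fingers": 0, "slide": [0, 0, 14], "rotation": [0, 0, 0]}, {"fingers": 0, "slide": [0, 0, 0], "rotation": [0, 0, 0]}, {"fingers": 0, "slide": [0, 0, 0], "rotation": [0, 0, 0]}]'

```text
t: 3.1
ee_pos: [0.5824, -0.0048, 0.0832]
eef_rot: [[0.976, 0.216, 0.0], [0.216, -0.976, -0.0], [0.0, 0.0, -1.0]]
contact_force: [-0.0, 0.2, 0.9]
width: -0.0
grasp_force: 0.0
```

Call:
move_arm --rows '[{"fingers": 0, "slide": [4, 0, 0], "rotation": [0, 0, 0]}, {"fingers": 0, "slide": [0, 0, 0], "rotation": [0, 0, 0]}, {"fingers": 0, "slide": [0, 0, 0], "rotation": [0, 0, 0]}]'

```text
t: 3.4
ee_pos: [0.5868, -0.0037, 0.0829]
eef_rot: [[0.976, 0.217, 0.001], [0.217, -0.976, -0.0], [0.001, 0.0, -1.0]]
contact_force: [0.0, 1.1, 0.4]
width: -0.0002
grasp_force: 0.0
```

Call:
move_arm --rows '[{"fingers": 0, "slide": [4, 0, 0], "rotation": [0, 0, 0]}, {"fingers": 0, "slide": [0, 0, 0], "rotation": [0, 0, 0]}, {"fingers": 0, "slide": [0, 0, 0], "rotation": [0, 0, 0]}]'

```text
t: 3.7
ee_pos: [0.5904, -0.0028, 0.0823]
eef_rot: [[0.976, 0.217, -0.0], [0.217, -0.976, -0.0], [-0.0, 0.0, -1.0]]
contact_force: [0.2, -0.0, -0.1]
width: -0.0002
grasp_force: 0.0
```

Call:
move_arm --rows '[{"fingers": 0, "slide": [4, 0, 0], "rotation": [0, 0, 0]}, {"fingers": 0, "slide": [0, 0, 0], "rotation": [0, 0, 0]}, {"fingers": 0, "slide": [0, 0, 0], "rotation": [0, 0, 0]}]'

```text
t: 4.0
ee_pos: [0.5943, -0.0019, 0.0823]
eef_rot: [[0.976, 0.217, -0.0], [0.217, -0.976, 0.0], [-0.0, -0.0, -1.0]]
contact_force: [0.4, -0.3, -0.0]
width: 0.0001
grasp_force: 0.0
```

Call:
move_arm --rows '[{"fingers": 0, "slide": [3, 0, 0], "rotation": [0, 0, 0]}, {"fingers": 0, "slide": [0, 0, 0], "rotation": [0, 0, 0]}, {"fingers": 0, "slide": [0, 0, 0], "rotation": [0, 0, 0]}]'

```text
t: 4.3
ee_pos: [0.5972, -0.0013, 0.0823]
eef_rot: [[0.976, 0.216, -0.0], [0.216, -0.976, 0.0], [-0.0, -0.0, -1.0]]
contact_force: [-1.1, 0.3, -0.3]
width: 0.0001
grasp_force: 0.0
```

```bash
python3 - <<'E'
from h import *
s=get_state();c=camera("wrist");E=wristE(c,s)
q=proj(c,s["ee_pos"],E);print(s["ee_pos"],q,s["contact_force"])
cv2.imwrite("pics/w3.png",cv2.resize(c["color"][170:390,190:450],None,fx=2.5,fy=2.5))
E
```

```text
[ 0.59718005 -0.00129178  0.082344  ] [322.02857548 284.25712175] [-1.06304198  0.25232874 -0.25469208]
```

View pics/w3.png

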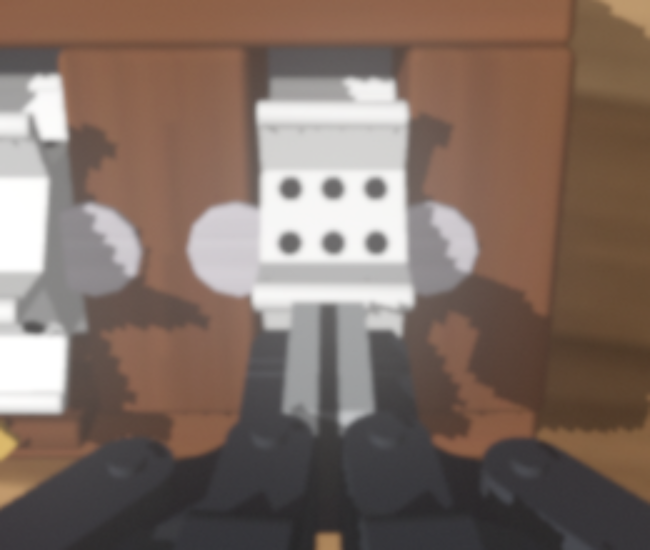

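The picture shows the fingertips at (330,310) just touching the robot's side of the upright paddle, and the force agrees at about 1 N. Now I push it over for the first click.

Call:
move_arm --rows '[{"fingers": 0, "slide": [6, 0, 0], "rotation": [0, 0, 0]}, {"fingers": 0, "slide": [6, 0, 0], "rotation": [0, 0, 0]}, {"fingers": 0, "slide": [6, 0, 0], "rotation": [0, 0, 0]}, {"fingers": 0, "slide": [4, 0, 0], "rotation": [0, 0, 0]}, {"fingers": 0, "slide": [0, 0, 0], "rotation": [0, 0, 0]}]'

```text
t: 4.85
ee_pos: [0.6192, 0.0036, 0.0822]
eef_rot: [[0.976, 0.217, 0.0], [0.217, -0.976, -0.0], [0.0, 0.0, -1.0]]
contact_force: [-0.3, -0.2, -0.4]
width: 0.0001
grasp_force: 0.0
```

```bash
python3 - <<'E'
from h import *
s=get_state();c=camera("wrist");E=wristE(c,s)
print(s["ee_pos"],s["contact_force"])
cv2.imwrite("pics/w4.png",cv2.resize(c["color"][170:390,190:450],None,fx=2.5,fy=2.5))
E
```

```text
[0.61919111 0.0035827  0.08220212] [-0.31466232 -0.2091655  -0.40310356]
```

View pics/w4.png

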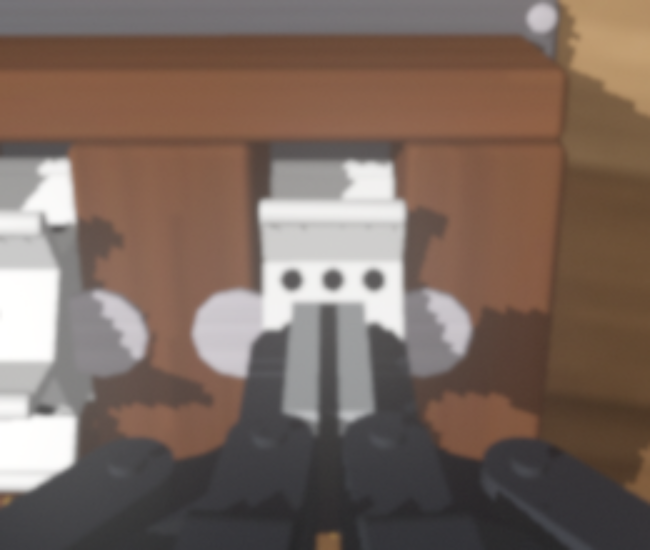

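```bash
python3 - <<'E'
from h import *
c=camera("wrist");s=get_state()
R=np.array(s["eef_rot"])
def f(pos,u,v,z):
    t=dict(s);t["ee_pos"]=np.array(pos);p=plane(c,u,v,z,wristE(c,t));return np.round(1e3*(R.T@(p-[.600,-.001,0]))[:2],1)
a=[.5972,-.0013,.0823];b=[.6192,.0036,.0822]
F=lambda u,v:(190+u/2.5,170+v/2.5)
print("w3 rows",f(a,*F(333,188),.0715),f(a,*F(333,243),.0765),"back",f(a,*F(333,110),.077),"disc",f(a,*F(235,250),.07),f(a,*F(440,250),.07))
print("w4 row",f(b,*F(333,280),.0715),"back",f(b,*F(333,210),.077),"disc",f(b,*F(235,333),.07))
print("w3 tip",f(a,*F(333,295),.097), s["contact_force"],s["wrist_torque"])
E
```

```text
w3 rows [15.8  0.3] [4.7 0.3] back [35.2  0.3] disc [  0.1 -22.1] [ 0.1 25. ]
w4 row [15.8  0.4] back [35.3  0.3] disc [  1.  -22.9]
w3 tip [2.5 0.2] [-0.59792433 -0.1169456   0.18970815] [-0.02170546  0.01623956  0.00529644]
```

Measured from the pictures, the wheel is still at rest with one pip showing, and the fingertip is already past the paddle. It slipped over, so I check the true tip height from the scene camera.

```bash
python3 - <<'E'
from h import *
c=camera("scene");s=get_state();p=proj(c,s["ee_pos"]);print(p,proj(c,[.6,-.001,.097]),proj(c,[.6,-.001,.055]),proj(c,np.array(s["ee_pos"])+[0,0,.019]))
a=(p.astype(int)-[80,70]);print(a)
cv2.imwrite("pics/s2.png",cv2.resize(c["color"][a[1]:a[1]+120,a[0]:a[0]+160],None,fx=5,fy=5,interpolation=cv2.INTER_CUBIC))
E
```

```text
[314.54589474 206.79383688] [321.29218729 202.77974333] [321.76411274 220.85344409] [314.2674312  198.56300578]
[234 136]
```

View pics/s2.png

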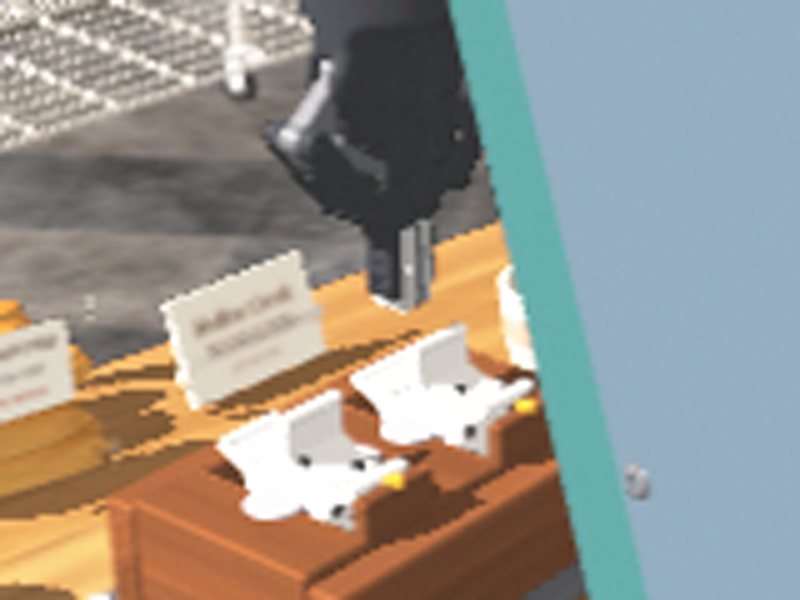

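```bash
python3 - <<'E'
from h import *
c=camera("scene");w=camera("wrist");s=get_state();R=np.array(s["eef_rot"]);E=wristE(w,s)
for d in(0,15,20,25,30):
    print(d,[tuple(np.round((proj(c,s["ee_pos"]+R@(np.array([x,y,-d])*1e-3))-[234,136])*5)) for x,y in((11,-10),(-11,-10),(-11,10))],
     "wrist",[np.round(proj(w,s["ee_pos"]+R@(np.array([x,y,-d])*1e-3),E)) for x,y in((11,-10),(11,10))])
print(s["joints"])
E
```

```text
0 [(np.float64(368.0), np.float64(355.0)), (np.float64(407.0), np.float64(369.0)), (np.float64(438.0), np.float64(353.0))] wrist [array([303., 266.]), array([341., 266.])]
15 [(np.float64(366.0), np.float64(322.0)), (np.float64(405.0), np.float64(336.0)), (np.float64(437.0), np.float64(320.0))] wrist [array([302., 278.]), array([343., 278.])]
20 [(np.float64(366.0), np.float64(311.0)), (np.float64(405.0), np.float64(325.0)), (np.float64(437.0), np.float64(309.0))] wrist [array([301., 283.]), array([343., 283.])]
25 [(np.float64(365.0), np.float64(301.0)), (np.float64(405.0), np.float64(314.0)), (np.float64(437.0), np.float64(298.0))] wrist [array([301., 287.]), array([344., 287.])]
30 [(np.float64(365.0), np.float64(290.0)), (np.float64(404.0), np.float64(303.0)), (np.float64(436.0), np.float64(287.0))] wrist [array([300., 293.]), array([345., 293.])]
[-1.26140985e-01  4.80730212e-01 -5.19602039e-02  1.03820081e+00
  3.81599648e-07  2.79729589e+00]
```

Both views agree that the real fingertips lie about 27 mm behind the reported TCP, so the tip was at 109 mm and cleared the paddle. I allow for that offset: back off, go down to TCP z = 58 mm (tip about 85 mm), and feel for the paddle.

Call:
move_arm --rows '[{"fingers": 0, "slide": [0, 0, -12], "rotation": [0, 0, 0]}, {"fingers": 0, "slide": [-19, 0, 0], "rotation": [0, 0, 0]}, {"fingers": 0, "slide": [-19, 0, 0], "rotation": [0, 0, 0]}, {"fingers": 0, "slide": [0, 0, 0], "rotation": [0, 0, 0]}, {"fingers": 0, "slide": [0, 0, 16], "rotation": [0, 0, 0]}, {"fingers": 0, "slide": [0, 0, 14], "rotation": [0, 0, 0]}, {"fingers": 0, "slide": [0, 0, 6], "rotation": [0, 0, 0]}, {"fingers": 0, "slide": [0, 0, 0], "rotation": [0, 0, 0]}, {"fingers": 0, "slide": [0, 0, 0], "rotation": [0, 0, 0]}]'

```text
t: 6.0
ee_pos: [0.582, -0.0048, 0.059]
eef_rot: [[0.976, 0.217, 0.001], [0.217, -0.976, -0.0], [0.001, 0.0, -1.0]]
contact_force: [0.4, -0.3, 0.5]
width: 0.0
grasp_force: 0.0
```

Call:
move_arm --rows '[{"fingers": 0, "slide": [4, 0, 0], "rotation": [0, 0, 0]}, {"fingers": 0, "slide": [0, 0, 0], "rotation": [0, 0, 0]}]'

```text
t: 6.2
ee_pos: [0.5863, -0.0039, 0.0589]
eef_rot: [[0.976, 0.217, 0.001], [0.217, -0.976, -0.0], [0.001, 0.0, -1.0]]
contact_force: [0.2, -0.1, -0.5]
width: -0.0001
grasp_force: 0.0
```

Call:
move_arm --rows '[{"fingers": 0, "slide": [4, 0, 0], "rotation": [0, 0, 0]}, {"fingers": 0, "slide": [0, 0, 0], "rotation": [0, 0, 0]}]'

```text
t: 6.4
ee_pos: [0.5896, -0.003, 0.0585]
eef_rot: [[0.976, 0.217, 0.0], [0.217, -0.976, -0.0], [0.0, 0.0, -1.0]]
contact_force: [-0.4, -1.4, 1.5]
width: 0.0001
grasp_force: 0.5
```

Call:
move_arm --rows '[{"fingers": 0, "slide": [4, 0, 0], "rotation": [0, 0, 0]}, {"fingers": 0, "slide": [0, 0, 0], "rotation": [0, 0, 0]}]'

```text
t: 6.6
ee_pos: [0.5932, -0.0021, 0.0582]
eef_rot: [[0.976, 0.216, -0.001], [0.216, -0.976, -0.0], [-0.001, -0.0, -1.0]]
contact_force: [-2.9, -0.6, 1.2]
width: 0.0002
grasp_force: 1.2
```

Call:
move_arm --rows '[{"fingers": 0, "slide": [5, 0, 0], "rotation": [0, 0, 0]}, {"fingers": 0, "slide": [5, 0, 0], "rotation": [0, 0, 0]}, {"fingers": 0, "slide": [5, 0, 0], "rotation": [0, 0, 0]}, {"fingers": 0, "slide": [0, 0, 0], "rotation": [0, 0, 0]}]'

```text
t: 7.0
ee_pos: [0.609, 0.0012, 0.0585]
eef_rot: [[0.976, 0.217, 0.001], [0.217, -0.976, 0.0], [0.001, 0.0, -1.0]]
contact_force: [-0.3, 0.0, 0.9]
width: -0.0001
grasp_force: 0.0
```

Call:
move_arm --rows '[{"fingers": 0, "slide": [4, 0, 0], "rotation": [0, 0, 0]}, {"fingers": 0, "slide": [0, 0, 0], "rotation": [0, 0, 0]}]'

```text
t: 7.2
ee_pos: [0.6123, 0.002, 0.0584]
eef_rot: [[0.976, 0.217, 0.001], [0.217, -0.976, 0.0], [0.001, 0.0, -1.0]]
contact_force: [0.8, -1.1, -0.1]
width: -0.0001
grasp_force: 0.0
```

```bash
python3 - <<'E'
from h import *
s=get_state();c=camera("wrist");R=np.array(s["eef_rot"]);E=wristE(c,s);im=c["color"]
print(s["ee_pos"],s["contact_force"],s["grasp_force"])
cv2.imwrite("pics/w5.png",cv2.resize(im[100:340,190:450],None,fx=2.5,fy=2.5))
E
```

```text
[0.61232817 0.00199353 0.05843242] [ 0.75235063 -1.1058148  -0.06056104] 0.0
```

View pics/w5.png

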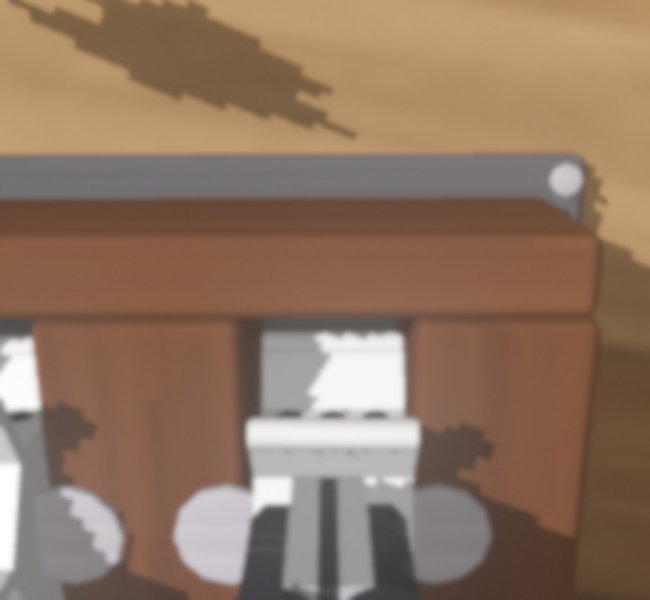

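```bash
python3 - <<'E'
from h import *
s=get_state();c=camera("wrist");R=np.array(s["eef_rot"]);E=wristE(c,s)
for z in(.077,.08,.085,.09,.097):
    d=1e3*(R.T@(plane(c,323.2,272.8,z,E)-[.600,-.001,.055]));x,h=d[0],z*1e3-55;print(z,x,np.hypot(x,h),np.degrees(np.arctan2(x,h)))
E
```

```text
0.077 27.827117367755704 35.47320765026545 51.67025428719592
0.08 29.216415270541425 38.4525541578284 49.44694678535068
0.085 31.531911775184337 43.523114091227534 46.42615350589501
0.09 33.84740827982714 48.6892908888732 44.04088658939616
0.097 37.08910338632724 56.03214782606206 41.44688264923223
```

The wheel leans about 47°, past the 40° needed. I lift off to let it spring, then back off so code can count the pips.

Call:
move_arm --rows '[{"fingers": 0, "slide": [0, 0, -30], "rotation": [0, 0, 0]}, {"fingers": 0, "slide": [0, 0, -30], "rotation": [0, 0, 0]}, {"fingers": 0, "slide": [-30, 0, -10], "rotation": [0, 0, 0]}, {"fingers": 0, "slide": [-40, 0, 0], "rotation": [0, 0, 0]}, {"fingers": 0, "slide": [-35, 0, 0], "rotation": [0, 0, 0]}, {"fingers": 0, "slide": [-15, 0, 0], "rotation": [0, 0, 0]}, {"fingers": 0, "slide": [0, 0, 0], "rotation": [0, 0, 0]}, {"fingers": 0, "slide": [0, 0, 0], "rotation": [0, 0, 0]}]'

```text
t: 8.1
ee_pos: [0.4952, -0.0241, 0.1287]
eef_rot: [[0.976, 0.216, 0.001], [0.216, -0.976, -0.0], [0.001, 0.0, -1.0]]
contact_force: [-0.7, 0.1, -0.3]
width: -0.0002
grasp_force: 0.0
```

```bash
cat > pips.py <<'E'
from h import *
import sys
s=get_state();c=camera("wrist");R=np.array(s["eef_rot"]);E=wristE(c,s)
print(s["t"],s["ee_pos"])
def flat(cx,cy,sgn):
    # corners of a hub flat, console axes; sgn -1 robot side, +1 far side
    a=np.radians(30);n=np.array([sgn*np.sin(a),np.cos(a)]);t=np.array([np.cos(a),-sgn*np.sin(a)])
    yaw=np.radians(12.5);X=np.array([np.cos(yaw),np.sin(yaw),0]);Y=np.array([-np.sin(yaw),np.cos(yaw),0])
    W=lambda l,y:np.array([cx,cy,.055])+X*(n[0]*.022+t[0]*l)+Y*y+np.array([0,0,n[1]*.022+t[1]*l])
    q=[W(.0127,.016),W(.0127,-.016),W(-.0127,-.016),W(-.0127,.016)]
    px=np.float32([proj(c,p,E) for p in q])
    H=cv2.getPerspectiveTransform(px,np.float32([[0,0],[320,0],[320,254],[0,254]]))
    return cv2.warpPerspective(c["color"],H,(320,254),flags=cv2.INTER_CUBIC)
def count(im):
    g=cv2.cvtColor(im,cv2.COLOR_BGR2GRAY);bh=cv2.morphologyEx(g,cv2.MORPH_BLACKHAT,np.ones((75,75)))
    n,_,st,ce=cv2.connectedComponentsWithStats((bh>45).astype(np.uint8))
    return [(int(x),int(y),int(A)) for (x,y),(l,t,w,h,A) in zip(ce[1:],st[1:]) if 250<A<3500 and w<90 and h<90 and l>3 and l+w<317]
out=[]
for n,cx,cy,sg in(("Rfront",.600,-.001,-1),("Rback",.600,-.001,1),("Lfront",.583,.077,-1),("Lback",.583,.077,1)):
    f=flat(cx,cy,sg);out.append(f);k=count(f);print(n,len(k),k)
cv2.imwrite("pics/%s.png"%sys.argv[1],np.vstack([np.hstack(out[:2]),np.hstack(out[2:])]))
cv2.imwrite("pics/%s_raw.png"%sys.argv[1],c["color"])
E
python3 pips.py p1
```

```text
8.1 [ 0.49523795 -0.02412665  0.12872042]
Rfront 2 [(66, 115, 2468), (257, 235, 1372)]
Rback 1 [(160, 176, 2607)]
Lfront 3 [(282, 4, 268), (56, 95, 2116), (247, 222, 2280)]
Lback 2 [(162, 158, 2480), (275, 246, 361)]
```

Two pips now show, the flat behind reads one, and the left wheel still shows two. The same flick again for click two.

Call:
move_arm --rows '[{"fingers": 0, "slide": [25, 0, 0], "rotation": [0, 0, 0]}, {"fingers": 0, "slide": [35, 0, 0], "rotation": [0, 0, 0]}, {"fingers": 0, "slide": [29, 0, 0], "rotation": [0, 0, 0]}, {"fingers": 0, "slide": [0, 0, 20], "rotation": [0, 0, 0]}, {"fingers": 0, "slide": [0, 0, 25], "rotation": [0, 0, 0]}, {"fingers": 0, "slide": [0, 0, 20], "rotation": [0, 0, 0]}, {"fingers": 0, "slide": [0, 0, 5], "rotation": [0, 0, 0]}, {"fingers": 0, "slide": [0, 0, 0], "rotation": [0, 0, 0]}]'

```text
t: 8.95
ee_pos: [0.5817, -0.0045, 0.0577]
eef_rot: [[0.976, 0.217, -0.001], [0.217, -0.976, 0.0], [-0.001, -0.001, -1.0]]
contact_force: [0.4, -0.0, -0.5]
width: 0.0001
grasp_force: 0.0
```

Call:
move_arm --rows '[{"fingers": 0, "slide": [5, 0, 0], "rotation": [0, 0, 0]}, {"fingers": 0, "slide": [5, 0, 0], "rotation": [0, 0, 0]}, {"fingers": 0, "slide": [5, 0, 0], "rotation": [0, 0, 0]}, {"fingers": 0, "slide": [5, 0, 0], "rotation": [0, 0, 0]}, {"fingers": 0, "slide": [5, 0, 0], "rotation": [0, 0, 0]}, {"fingers": 0, "slide": [5, 0, 0], "rotation": [0, 0, 0]}, {"fingers": 0, "slide": [1, 0, 0], "rotation": [0, 0, 0]}, {"fingers": 0, "slide": [0, 0, 0], "rotation": [0, 0, 0]}]'

```text
t: 9.75
ee_pos: [0.6121, 0.002, 0.0584]
eef_rot: [[0.976, 0.217, 0.0], [0.217, -0.976, 0.0], [0.0, -0.0, -1.0]]
contact_force: [-0.4, 0.4, 0.1]
width: 0.0003
grasp_force: 0.0
```

Call:
move_arm --rows '[{"fingers": 0, "slide": [0, 0, -30], "rotation": [0, 0, 0]}, {"fingers": 0, "slide": [0, 0, -30], "rotation": [0, 0, 0]}, {"fingers": 0, "slide": [-30, 0, -10], "rotation": [0, 0, 0]}, {"fingers": 0, "slide": [-40, 0, 0], "rotation": [0, 0, 0]}, {"fingers": 0, "slide": [-35, 0, 0], "rotation": [0, 0, 0]}, {"fingers": 0, "slide": [-15, 0, 0], "rotation": [0, 0, 0]}, {"fingers": 0, "slide": [0, 0, 0], "rotation": [0, 0, 0]}, {"fingers": 0, "slide": [0, 0, 0], "rotation": [0, 0, 0]}]'

```text
t: 10.55
ee_pos: [0.4952, -0.0241, 0.1287]
eef_rot: [[0.976, 0.216, 0.001], [0.216, -0.976, -0.0], [0.001, 0.0, -1.0]]
contact_force: [0.2, -0.4, -0.1]
width: -0.0
grasp_force: 0.0
```

```bash
python3 pips.py p2
```

```text
10.55 [ 0.49522539 -0.02412141  0.12873127]
Rfront 4 [(256, 7, 741), (66, 115, 2480), (162, 176, 1279), (257, 235, 1365)]
Rback 2 [(65, 110, 2681), (255, 235, 1858)]
Lfront 3 [(282, 4, 267), (56, 95, 2134), (246, 222, 2272)]
Lback 2 [(162, 158, 2479), (275, 246, 357)]
```

Three pips show on the diagonal, the flat behind reads two, and the mark at (256,7) is a shadow at the paddle root. One more click.

Call:
move_arm --rows '[{"fingers": 0, "slide": [25, 0, 0], "rotation": [0, 0, 0]}, {"fingers": 0, "slide": [35, 0, 0], "rotation": [0, 0, 0]}, {"fingers": 0, "slide": [29, 0, 0], "rotation": [0, 0, 0]}, {"fingers": 0, "slide": [0, 0, 20], "rotation": [0, 0, 0]}, {"fingers": 0, "slide": [0, 0, 25], "rotation": [0, 0, 0]}, {"fingers": 0, "slide": [0, 0, 20], "rotation": [0, 0, 0]}, {"fingers": 0, "slide": [0, 0, 5], "rotation": [0, 0, 0]}, {"fingers": 0, "slide": [0, 0, 0], "rotation": [0, 0, 0]}]'

```text
t: 11.4
ee_pos: [0.5817, -0.0045, 0.0578]
eef_rot: [[0.976, 0.217, -0.001], [0.217, -0.976, 0.0], [-0.001, -0.001, -1.0]]
contact_force: [-0.2, 0.1, -0.0]
width: 0.0003
grasp_force: 0.0
```

Call:
move_arm --rows '[{"fingers": 0, "slide": [5, 0, 0], "rotation": [0, 0, 0]}, {"fingers": 0, "slide": [5, 0, 0], "rotation": [0, 0, 0]}, {"fingers": 0, "slide": [5, 0, 0], "rotation": [0, 0, 0]}, {"fingers": 0, "slide": [5, 0, 0], "rotation": [0, 0, 0]}, {"fingers": 0, "slide": [5, 0, 0], "rotation": [0, 0, 0]}, {"fingers": 0, "slide": [5, 0, 0], "rotation": [0, 0, 0]}, {"fingers": 0, "slide": [1, 0, 0], "rotation": [0, 0, 0]}, {"fingers": 0, "slide": [0, 0, 0], "rotation": [0, 0, 0]}]'

```text
t: 12.2
ee_pos: [0.6121, 0.002, 0.0584]
eef_rot: [[0.976, 0.217, 0.0], [0.217, -0.976, 0.0], [0.0, 0.0, -1.0]]
contact_force: [0.5, -0.9, 0.1]
width: 0.0001
grasp_force: 0.0
```

Call:
move_arm --rows '[{"fingers": 0, "slide": [0, 0, -30], "rotation": [0, 0, 0]}, {"fingers": 0, "slide": [0, 0, -30], "rotation": [0, 0, 0]}, {"fingers": 0, "slide": [-30, 0, -10], "rotation": [0, 0, 0]}, {"fingers": 0, "slide": [-40, 0, 0], "rotation": [0, 0, 0]}, {"fingers": 0, "slide": [-35, 0, 0], "rotation": [0, 0, 0]}, {"fingers": 0, "slide": [-15, 0, 0], "rotation": [0, 0, 0]}, {"fingers": 0, "slide": [0, 0, 0], "rotation": [0, 0, 0]}, {"fingers": 0, "slide": [0, 0, 0], "rotation": [0, 0, 0]}]'

```text
t: 13.0
ee_pos: [0.4952, -0.0241, 0.1287]
eef_rot: [[0.976, 0.216, 0.001], [0.216, -0.976, -0.0], [0.001, 0.0, -1.0]]
contact_force: [0.0, -0.7, -1.0]
width: 0.0002
grasp_force: 0.0
```

```bash
python3 pips.py p3
```

```text
13.0 [ 0.49523054 -0.02412143  0.12872107]
Rfront 5 [(256, 7, 735), (66, 115, 2481), (258, 118, 1543), (66, 234, 1850), (257, 235, 1382)]
Rback 3 [(65, 110, 2684), (160, 177, 2630), (255, 235, 1885)]
Lfront 3 [(282, 3, 260), (56, 95, 2105), (246, 222, 2269)]
Lback 2 [(162, 158, 2474), (275, 246, 360)]
```

View pics/p3.png

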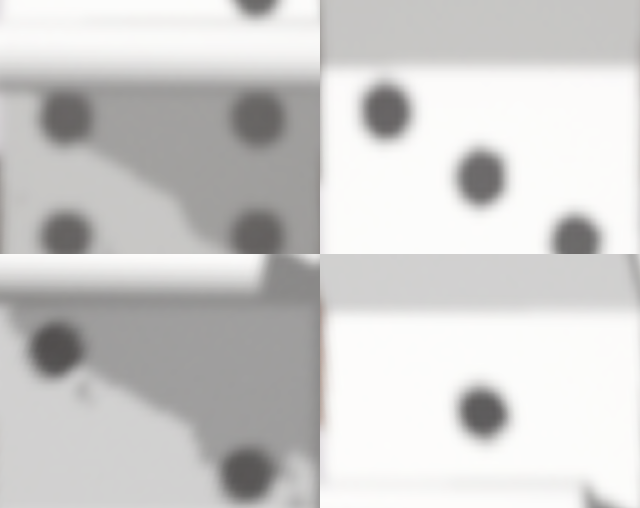

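The rectified flats show four pips on the right wheel's shown flat with three behind it, and the left wheel still at two. Now to the bell, stopping just short for a close measurement of the button.

Call:
move_arm --rows '[{"fingers": 0, "slide": [2, -25, 0], "rotation": [0, 0, 0]}, {"fingers": 0, "slide": [3, -45, 0], "rotation": [0, 0, 0]}, {"fingers": 0, "slide": [3, -45, 0], "rotation": [0, 0, 0]}, {"fingers": 0, "slide": [3, -45, 0], "rotation": [0, 0, 0]}, {"fingers": 0, "slide": [3, -45, 0], "rotation": [0, 0, 0]}, {"fingers": 0, "slide": [2, -40, 0], "rotation": [0, 0, 0]}, {"fingers": 0, "slide": [2, -18, 0], "rotation": [0, 0, 0]}, {"fingers": 0, "slide": [0, 0, 0], "rotation": [0, 0, 0]}, {"fingers": 0, "slide": [0, 0, 0], "rotation": [0, 0, 0]}]'

```text
t: 13.95
ee_pos: [0.4618, 0.2101, 0.1284]
eef_rot: [[0.968, 0.252, -0.005], [0.252, -0.968, 0.019], [-0.0, -0.02, -1.0]]
contact_force: [0.1, -0.3, -0.6]
width: -0.0001
grasp_force: 0.0
```

```bash
python3 - <<'E'
from h import *
s=get_state();c=camera("wrist");E=wristE(c,s);R=np.array(s["eef_rot"]);im=c["color"]
print(s["ee_pos"])
print("pred btn",proj(c,[.4956,.2457,.058],E),"base",proj(c,[.4956,.2457,0],E))
hsv=cv2.cvtColor(im,cv2.COLOR_BGR2HSV)
# black base ring + chrome: low-saturation region around the bell
m=((hsv[...,1]<60)).astype(np.uint8)*255
p=proj(c,[.4956,.2457,.03],E).astype(int)
r=np.zeros_like(m);cv2.circle(r,tuple(map(int,p)),110,255,-1);m&=r;m[int(275):,:]&=0 if False else 255
n,l,st,ce=cv2.connectedComponentsWithStats(m)
for i in range(1,n):
    if st[i,4]>300:print(st[i],ce[i])
g=cv2.cvtColor(im,cv2.COLOR_BGR2GRAY)
b=proj(c,[.4956,.2457,.058],E).astype(int)
k=cv2.HoughCircles(cv2.GaussianBlur(g,(3,3),0)[b[1]-50:b[1]+50,b[0]-50:b[0]+50],cv2.HOUGH_GRADIENT,1,15,param1=60,param2=12,minRadius=8,maxRadius=24)
if k is not None:
    for x,y,q in k[0][:5]: 
        u,v=x+b[0]-50,y+b[1]-50;print("circ",u,v,q,plane(c,u,v,.056,E))
x0,y0=max(0,p[0]-130),max(0,p[1]-110)
for d in("b",):
    cv2.imwrite("pics/bell.png",im)
# coarse grey map round the button
print(g[b[1]-30:b[1]+31:5,b[0]-30:b[0]+31:4])
E
```

```text
[0.46181387 0.21008739 0.12844484]
pred btn [286.71567757 184.60014826] base [294.43190303 172.58861466]
[ 243  122   93   93 6831] [288.49011858 168.11155029]
circ 303.5 184.5 15.2 [0.49828718 0.23438482 0.056     ]
circ 272.5 173.5 18.0 [0.50026447 0.2572058  0.056     ]
circ 292.5 195.5 8.8 [0.48862499 0.24011994 0.056     ]
[[251 254 255 254 249 242 238 234 231 226 220 214 205 194 181 167]
 [250 254 254 253 248 242 238 235 231 227 220 214 207 197 183 168]
 [248 250 250 249 245 240 238 236 232 227 220 213 206 197 185 170]
 [245 244 243 242 240 242 236 223 225 225 218 211 203 195 185 171]
 [241 240 238 237 246 255 239 221 198 170 200 207 200 191 182 169]
 [238 236 234 233 241 241 231 211 189 159 154 153 161 181 177 166]
 [233 233 231 229 227 223 212 195 171 152 152 150 149 153 163 153]
 [225 228 227 224 222 212 190 170 153 151 150 149 147 146 143 139]
 [214 218 220 218 216 214 211 208 204 164 148 146 144 143 139 135]
 [176 204 208 210 209 207 203 199 194 188 179 164 157 144 135 131]
 [116 143 188 192 193 193 191 187 182 175 165 152 146 135 127  94]
 [120 119 119 143 165 169 165 161 156 152 145 138 127 100  81  83]
 [122 122 122 120 120 116 108 110 105 101  93  85  86  87  87  85]]
```

Call:
move_arm --rows '[{"fingers": 0, "slide": [0, 0, 0], "rotation": [0, 0, -8]}, {"fingers": 0, "slide": [0, 0, 0], "rotation": [0, 0, -8]}, {"fingers": 0, "slide": [0, 0, 0], "rotation": [0, 0, -6]}, {"fingers": 0, "slide": [0, 0, 0], "rotation": [0, 0, 0]}, {"fingers": 0, "slide": [0, 0, 0], "rotation": [0, 0, 0]}]'

```text
t: 14.5
ee_pos: [0.4615, 0.21, 0.1286]
eef_rot: [[0.805, 0.594, -0.005], [0.593, -0.805, 0.02], [0.007, -0.019, -1.0]]
contact_force: [0.7, -0.6, -0.0]
width: 0.0
grasp_force: 0.0
```

```bash
cat > bell.py <<'E'
from h import *
s=get_state();c=camera("wrist");E=wristE(c,s);R=np.array(s["eef_rot"]);im=c["color"]
print(s["ee_pos"],np.round(R,3).tolist(),np.round(s["joints"],2))
hsv=cv2.cvtColor(im,cv2.COLOR_BGR2HSV);m=(hsv[...,1]<60).astype(np.uint8)
p=proj(c,[.4956,.2457,.03],E);r=np.zeros_like(m);cv2.circle(r,tuple(int(v) for v in p),100,1,-1);m&=r
n,l,st,ce=cv2.connectedComponentsWithStats(m);i=1+np.argmax(st[1:,4]);x,y,w,h,A=st[i]
cn=max(cv2.findContours((l==i).astype(np.uint8),cv2.RETR_EXTERNAL,cv2.CHAIN_APPROX_NONE)[0],key=len)
e=cv2.fitEllipse(cn);print("bbox",st[i],"ellipse",np.round(e[0],1),np.round(e[1],1))
for z in(.005,.012,.02):
    q=plane(c,*e[0],z,E);w_=[plane(c,x,y+h/2,z,E),plane(c,x+w,y+h/2,z,E)];print(z,q,"diam",np.linalg.norm(w_[0]-w_[1]))
b=proj(c,[.4956,.2457,.058],E);print("pred btn",b)
g=cv2.cvtColor(im,cv2.COLOR_BGR2GRAY);b=b.astype(int);x0,y0=b[0]-24,b[1]-24;print(x0,y0)
np.set_printoptions(linewidth=250);print(g[y0:y0+39:2,x0:x0+49:2])
E
python3 bell.py
```

```text
[0.46154279 0.21004241 0.1286497 ] [[0.805, 0.594, -0.005], [0.593, -0.805, 0.02], [0.007, -0.019, -1.0]] [ 0.25  0.27 -0.26  1.04  0.02  2.76]
bbox [ 265  112   93   95 6992] ellipse [310.9 159.3] [92.2 94.7]
0.005 [0.49884025 0.25144634 0.005     ] diam 0.07793190821086897
0.012 [0.49959078 0.25158779 0.012     ] diam 0.07605918158343503
0.02 [0.50044853 0.25174945 0.02      ] diam 0.07391892258065338
pred btn [311.29771882 175.72926375]
287 151
[[246 246 247 248 249 249 249 248 245 243 241 240 239 238 236 233 231 228 226 223 220 218 215 212 207]
 [243 243 243 244 245 245 245 244 243 242 241 240 239 237 235 232 230 227 225 222 219 217 214 211 207]
 [240 240 241 241 242 242 242 241 240 240 240 239 238 236 234 232 229 226 224 221 218 215 212 209 206]
 [238 238 238 238 238 239 239 238 240 242 241 238 235 234 232 230 228 225 222 219 217 214 211 208 204]
 [237 236 236 236 236 236 237 242 251 252 248 240 233 228 228 228 226 224 221 218 215 212 209 206 203]
 [235 235 234 234 234 234 240 250 255 255 252 240 231 224 219 222 224 222 219 216 213 210 207 204 201]
 [234 233 233 232 232 234 243 
[... 712 characters left out ...]
 217 212 197 187 182 179 173 163 156 151 151 151 150 150 150 157 177 185 182 177]
 [215 215 215 215 215 215 214 209 196 173 161 155 149 150 151 150 150 150 149 149 148 158 179 178 173]
 [212 212 212 212 212 211 212 211 209 203 179 153 150 150 150 150 149 148 148 147 147 158 175 174 169]
 [209 209 209 209 208 209 208 207 206 206 200 175 152 149 149 148 149 148 147 147 146 151 165 169 164]
 [204 205 205 205 205 205 204 203 202 202 200 183 152 148 148 147 147 147 146 146 145 145 147 157 155]
 [197 200 201 201 201 200 200 199 198 198 196 177 150 147 146 147 145 146 144 145 144 143 142 145 143]
 [190 193 195 197 197 196 195 195 194 193 191 186 165 148 145 146 145 144 144 143 142 140 139 138 136]]
```

```bash
python3 - <<'E'
from h import *
s=get_state();c=camera("wrist");E=wristE(c,s);R=np.array(s["eef_rot"]);t=c=c
for z in(.05,.054,.058):
    p=plane(c,308,167.5,z,E);print(z,p,1e3*(R.T@(p-s["ee_pos"])))
p=plane(c,308,167.5,.053,E)
tz=R[:,2];tip=np.array(s["ee_pos"])-.027*tz;print("tip",tip)
# turn (tool axes) that makes the tool point straight down
from scipy.spatial.transform import Rotation as Q
v=np.cross(R[:,2],[0,0,-1]);print("rotvec tool deg",np.degrees(R.T@v))
sc=camera("scene");print("scene proj",proj(sc,p))
g=sc["color"];m=(cv2.cvtColor(g,cv2.COLOR_BGR2HSV)[...,1]<40).astype(np.uint8);m[:,:205]=0;m[:,275:]=0;m[:270]=0;m[330:]=0
n,l,st,ce=cv2.connectedComponentsWithStats(m);i=1+np.argmax(st[1:,4]);ys,xs=np.where(l==i)
top=ys.min();print(st[i],"top",top,xs[ys<top+8].mean(),plane(sc,xs[ys<top+8].mean(),top+4,.054))
E
```

```text
0.05 [0.49768289 0.25080177 0.05      ] [52.66443399 -9.67134736 79.24658434]
0.054 [0.49820747 0.25091067 0.054     ] [53.18064763 -9.52291481 75.24676778]
0.058 [0.49873205 0.25101956 0.058     ] [53.69686127 -9.37448227 71.24695122]
tip [0.46161836 0.20966685 0.15565359]
rotvec tool deg [-1.0819238 -0.4226985  0.       ]
scene proj [237.75252095 286.55205699]
[ 220  283   44   41 1319] top 283 239.73394495412845 [0.49348235 0.24939879 0.054     ]
```

Call:
move_arm --rows '[{"fingers": 0, "slide": [12, -3, 0], "rotation": [-1.1, -0.4, 0]}, {"fingers": 0, "slide": [25, -5, 0], "rotation": [0, 0, 0]}, {"fingers": 0, "slide": [15, -3, 0], "rotation": [0, 0, 0]}, {"fingers": 0, "slide": [0, 0, 20], "rotation": [0, 0, 0]}, {"fingers": 0, "slide": [0, 0, 30], "rotation": [0, 0, 0]}, {"fingers": 0, "slide": [0, 0, 20], "rotation": [0, 0, 0]}, {"fingers": 0, "slide": [0, 0, 11], "rotation": [0, 0, 0]}, {"fingers": 0, "slide": [0, 0, 0], "rotation": [0, 0, 0]}, {"fingers": 0, "slide": [0, 0, 0], "rotation": [0, 0, 0]}]'

```text
t: 15.55
ee_pos: [0.497, 0.251, 0.0485]
eef_rot: [[0.802, 0.597, 0.001], [0.597, -0.802, 0.0], [0.001, 0.001, -1.0]]
contact_force: [0.5, 0.8, 0.6]
width: 0.0003
grasp_force: 0.0
```

```bash
python3 - <<'E'
from h import *
s=get_state();R=np.array(s["eef_rot"]);print(s["ee_pos"],R[:,2],s["contact_force"])
tip=np.array(s["ee_pos"])-.027*R[:,2];print(tip,1e3*(R.T@(np.array([.4972,.2497,.058])-tip)))
c=camera("scene")["color"]
np.set_printoptions(linewidth=250)
g=cv2.cvtColor(c,cv2.COLOR_BGR2GRAY);print(g[262:300,222:262:2])
E
```

```text
[0.49697618 0.25104648 0.0484553 ] [ 1.28337002e-03  1.23439894e-04 -9.99999169e-01] [0.45642173 0.76065631 0.60553456]
[0.49694153 0.25104315 0.07545528] [-0.61410409  1.22001802 17.4554285 ]
[[ 67  61  56  50  50  49  47 114 160  93 131 108 108 165 202 209 214 166 161 187]
 [105  95  74  59  48  49  48 111 161 102 129 107 117 177 212 215 203 188 135 159]
 [111 113 111  76  55  50  51  95 165 112 134 107 175 212 216 199 186 167 161 136]
 [114 115 112  77  71  59  52  92 165 114 133 137 213 213 197 181 167 160 159 166]
 [116 117 114  75  66  77  53  77 165 118 127 213 210 196 179 166 160 162 167 174]
 [116 118 115  77  71  71  52  75 169 119 136 207 195 179 168 164 163 171 176 179]
 [121 118 109  79  80  75  57  61 169 124 115 193 179 169 167 168 171 175 180 177]
 [118 110 114  79  77  79  71  60 170 125 116 179 171 166 169 172 176 178 178 174]
 [110 136 152  86  73  78  77  48 169 135 115 170 167 168 172 175 180 178 176 171]
 [139 194 196 112  79  87  79  48 167 137 106 168 172 174 179 175 175 174 171 172]
 [195 194 202 136  77  75  77  48 147 150  99 167 175 178 176 172 172 171 170
[... 1547 characters left out ...]
75 173 172 169 164 154 156 147 135]
 [157 168 254 255 255 255 255 255 255 250 233 227 207 174 173 174 159 152 135 127]
 [161 226 255 255 255 255 255 255 255 255 255 254 247 212 200 202 168 155 132 129]
 [174 255 255 255 255 255 255 255 255 255 255 254 252 247 238 223 177 161 140 134]
 [193 255 255 255 255 255 255 255 255 255 255 254 252 248 239 223 174 169 150 141]
 [219 255 255 255 255 255 255 255 255 255 255 254 252 248 239 223 189 178 156 139]
 [251 255 255 255 255 255 255 255 255 255 255 254 252 248 237 222 202 180 159 117]
 [255 255 255 255 255 255 255 255 255 255 255 254 252 246 235 221 200 179 162 110]
 [255 255 255 255 255 255 255 255 255 255 255 254 251 245 233 219 197 178 164 123]]
```

Call:
move_arm --rows '[{"fingers": 0, "slide": [-3, 1, 6], "rotation": [0, 0, 0]}, {"fingers": 0, "slide": [0, 0, 6], "rotation": [0, 0, 0]}, {"fingers": 0, "slide": [0, 0, 0], "rotation": [0, 0, 0]}, {"fingers": 0, "slide": [0, 0, 0], "rotation": [0, 0, 0]}]'

```text
t: 16.0
ee_pos: [0.4946, 0.248, 0.0358]
eef_rot: [[0.802, 0.597, 0.0], [0.597, -0.802, 0.0], [0.0, 0.0, -1.0]]
contact_force: [0.0, -0.8, 0.6]
width: 0.0002
grasp_force: 0.0
```

Call:
move_arm --rows '[{"fingers": 0, "slide": [0, 0, 2], "rotation": [0, 0, 0]}, {"fingers": 0, "slide": [0, 0, 0], "rotation": [0, 0, 0]}]'

```text
t: 16.2
ee_pos: [0.4947, 0.2481, 0.0337]
eef_rot: [[0.802, 0.597, 0.001], [0.597, -0.802, 0.0], [0.0, 0.0, -1.0]]
contact_force: [-0.8, -0.3, 0.8]
width: -0.0002
grasp_force: 0.0
```

Call:
move_arm --rows '[{"fingers": 0, "slide": [0, 0, 2], "rotation": [0, 0, 0]}, {"fingers": 0, "slide": [0, 0, 0], "rotation": [0, 0, 0]}]'

```text
t: 16.4
ee_pos: [0.4948, 0.2481, 0.0318]
eef_rot: [[0.802, 0.597, 0.001], [0.597, -0.802, 0.0], [0.001, 0.0, -1.0]]
contact_force: [0.8, 0.5, 2.6]
width: -0.0001
grasp_force: 1.6
```

Call:
move_arm --rows '[{"fingers": 0, "slide": [0, 0, 2], "rotation": [0, 0, 0]}, {"fingers": 0, "slide": [0, 0, 0], "rotation": [0, 0, 0]}]'

```text
t: 16.6
ee_pos: [0.4948, 0.2481, 0.0299]
eef_rot: [[0.802, 0.597, 0.001], [0.597, -0.802, 0.0], [0.001, 0.0, -1.0]]
contact_force: [-1.2, -0.1, 7.0]
width: 0.0001
grasp_force: 3.5
```

Call:
move_arm --rows '[{"fingers": 0, "slide": [0, 0, 1.5], "rotation": [0, 0, 0]}, {"fingers": 0, "slide": [0, 0, 0], "rotation": [0, 0, 0]}]'

```text
t: 16.8
ee_pos: [0.4949, 0.2481, 0.0295]
eef_rot: [[0.802, 0.597, 0.002], [0.597, -0.802, 0.0], [0.002, 0.001, -1.0]]
contact_force: [-6.0, -2.1, 21.7]
width: -0.0002
grasp_force: 10.6
```

Call:
move_arm --rows '[{"fingers": 0, "slide": [0, 0, 0.7], "rotation": [0, 0, 0]}, {"fingers": 0, "slide": [0, 0, 0], "rotation": [0, 0, 0]}]'

```text
t: 17.0
ee_pos: [0.495, 0.2482, 0.0293]
eef_rot: [[0.802, 0.597, 0.002], [0.597, -0.802, 0.0], [0.002, 0.001, -1.0]]
contact_force: [-9.3, -3.5, 31.5]
width: -0.0001
grasp_force: 15.7
```

Force was 7 N and rising, then jumped to 21 N after about 4 mm of travel, so the button is fully down. I lift straight off and check the bell and wheels.

Call:
move_arm --rows '[{"fingers": 0, "slide": [0, 0, -3], "rotation": [0, 0, 0]}, {"fingers": 0, "slide": [0, 0, -10], "rotation": [0, 0, 0]}, {"fingers": 0, "slide": [0, 0, -30], "rotation": [0, 0, 0]}, {"fingers": 0, "slide": [0, 0, -40], "rotation": [0, 0, 0]}, {"fingers": 0, "slide": [-30, 8, -20], "rotation": [0, 0, 0]}, {"fingers": 0, "slide": [-22, 5, 0], "rotation": [0, 0, 0]}, {"fingers": 0, "slide": [0, 0, 0], "rotation": [0, 0, 0]}, {"fingers": 0, "slide": [0, 0, 0], "rotation": [0, 0, 0]}]'

```text
t: 17.8
ee_pos: [0.4608, 0.2065, 0.131]
eef_rot: [[0.802, 0.597, 0.001], [0.597, -0.802, 0.0], [0.001, 0.0, -1.0]]
contact_force: [-1.2, 0.2, 0.1]
width: 0.0003
grasp_force: 0.0
```

```bash
python3 bell.py | head -8; python3 - <<'E'
from h import *
import pickle
for n,(a,b,x,y) in(("top",(240,295,205,262)),("scene",(280,330,215,272))):
    o=pickle.load(open(n+".pkl","rb"))["color"];c=camera(n)["color"];r=[]
    for im in(o,c):
        m=(cv2.cvtColor(im,cv2.COLOR_BGR2HSV)[a:b,x:y,1]<45).astype(np.uint8);M=cv2.moments(m,True);r.append((round(M["m10"]/M["m00"]+x,2),round(M["m01"]/M["m00"]+a,2),M["m00"]))
    print(n,r)
    d=cv2.absdiff(o,c).max(2)>60
    print(n,"console left-wheel diff",d[195:245,300:332].sum() if n=="top" else d[215:245,275:310].sum())
print(get_state()["contact_force"])
E
```

```text
[0.46076071 0.20649783 0.13095941] [[0.802, 0.597, 0.001], [0.597, -0.802, 0.0], [0.001, 0.0, -1.0]] [ 0.26  0.27 -0.26  1.05  0.    2.76]
bbox [ 259  107   94   96 6995] ellipse [305.3 154.7] [92.1 94.9]
0.005 [0.4987436  0.25155825 0.005     ] diam 0.07888025515666239
0.012 [0.49944303 0.25169472 0.012     ] diam 0.07699645612227667
0.02 [0.50024238 0.25185068 0.02      ] diam 0.07484354294012138
pred btn [306.23291832 170.67542026]
282 146
[[245 246 247 248 249 249 249 247 245 243 241 239 238 236 235 232 230 227 225 222 219 217 214 210 206]
top [(234.22, 266.92, 1015.0), (257.35, 251.43, 128.0)]
top console left-wheel diff 0
scene [(240.42, 305.14, 1317.0), (240.4, 305.05, 1326.0)]
scene console left-wheel diff 19
[ 0.65475713 -0.51539423 -0.8524475 ]
```

```bash
python3 -c "
from rig import close_job
print(close_job())"
```

```text
the job is handed in; nothing more can be done
None
```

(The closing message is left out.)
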